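# Load and index the soap-stamping jig

## Robot

A 6-joint arm with a two-finger parallel gripper is mounted at the origin on the work surface. World frame = base frame: x ahead of the robot, y to its left, z up, the work surface at z = 0. Lengths are in m, angles in rad, forces in N, time in s.
With the tool pointing down it reaches from about 0.375 to 0.9 m from the base axis. Payload 3.1 kg.
Tool frame: the origin (TCP) lies midway between the tips of the shut fingers; the grasp point (between the pads) lies 19 mm behind it; z points along the fingers, y is the line along which they close (so a half turn about z gives the same grasp; the last joint's range is limited). The gripper opens to 87 mm and grips with 3 to 60 N. Pads are 19 mm wide; open, the fingers measure 117 mm over their backs; the gripper's body (75 mm by 190 mm) begins 51 mm behind the grasp point.
Start: joints at [1.077, 0.527, 1.433, -0, 1.181, -0.178], TCP at [0.193, 0.594, 0.223] pointing down, gripper open.
Joint ranges: [-3.08, 3.08], [-0.75, 2.2], [0.22, 2.44], [-1.43, 4.57], [0, 2.65], [-2.85, 2.85]. Speed limits (rad/s): [2.79, 2.79, 3.14, 3.14, 3.14, 3.14].

## Interface

Orientations are given as a unit quaternion [x, y, z, w].
In Python, from rig import get_obs, cams, job gives the robot as it stands.
- The arm moves only by the tool servo_tool, never from a script. Its argument "moves" is text: rows parted by semicolons, each of 5 numbers parted by spaces: the shift along the tool's x, y, z in m, then the turn about the tool's z in degrees, then the finger opening in m, from 0 to 0.087. In form: dx dy dz spin claw; .... A call has 1 to 10 rows; each row is the pose to reach, as a shift and turn from the pose commanded when the call began, along the tool's axes at that moment; what a row does not reach only later rows make up. A row lasts 1/12 s, in which the tool goes at most 41.7 mm and 7.16 degrees, less where a joint would pass 70% of its speed; a pose out of reach is approached as far as the arm can. A call with a gripper value outside its range is refused whole. The fingers move at their own pace and stop on an object; "grip_force" is the grip in N (left out, the last holds). Time passes only in rows, so rows that repeat a pose let the fingers close. It gives the time, the measured TCP pose, the force, the opening and the grip force at its end, in the units of the state.
- get_obs(): the state, without advancing time (a new reading comes with each control period).
- cams.camera(name): name is "scene" or "top" or "wrist"; returns the picture (400x640x3 uint8, blue, green, red); there is no depth.
- cams.camera_model(name): a dict with "fx", "fy", "cx", "cy" (pixels), "R" (3x3) and "t" (3): a world point X has camera coordinates R X + t. Camera axes: x right, y down, z forward; pixel columns grow to the right and rows downward; lengths in m; the calibration is good to about 2 mm. The wrist camera is an equidistant fisheye: a pixel r from the principal point sees the ray r / f radians off the axis. A picture is of the moment at which its call begins: read the wrist's pose just before it. camera_model takes no time and is no camera call; for the wrist camera it gives the pose at the moment of the call.
- job.hand_in(): hands the job in; it is judged then, once.
The state is a dict: "time": time; "q": joint angles; "joint_velocities": joint speeds; "joint_torque": joint torques, N m; "position": TCP position; "tool_rot": TCP orientation; "ft_force": force on the tool from outside, world axes, zero at the start; "moment": the same for the moment, N m; "grip_width": finger opening in m; "grip_force": force on a finger pad.
Only numpy, scipy, OpenCV 4.12 (cv2) and the standard library are available. Lean on these libraries where they do the work, as an engineer would, in place of code of your own. Each camera call takes 0.05 s, during which the arm holds its last target. There are 200 camera calls.

## Task

On the bench jig, put the short rectangular soap bar that fits into the shuttle's empty nest and press it down until its top is flush with the shuttle. Then pull up the black index knob, slide the shuttle to the very next hole towards the stamp bridge without running past it, and let the pin drop fully home. Finish while still gripping the knob with the pin engaged: do not let go, and leave everything else on the bench where it is.

Things in the scene. Friction and masses are not known exactly. Their poses are not given: they have to be found in the camera images.
- bar_mid (a point): Centre of the short rectangular cream soap bar, loose, lying flat on the bench: 40 mm along its x, 70 mm along its y, 30 mm high (about 90 g). It is the only soap that fits the nest. The other soaps have the same colour.
- nest (a point): Centre of the mouth of the nest, an empty recess 44 mm (x) by 74 mm (y) with a 3 mm bevel, level with the flat top of the wooden shuttle, 60 mm above the bench. z up; +y is the way to slide, towards the bridge. The bar lies in it with its 70 mm side along y, either way round; flush, its centre is 15 mm below this point. Its floor starts too high (see pad).
- shuttle_mid (a point): Centre of the underside of the shuttle, a wooden block 100 mm (x) by 120 mm (y) by 42 mm high that slides along +y on a fixed plywood bed. This point is 42 mm below the nest mouth, 18 mm above the bench; axes as the nest.
- bridge (a point): Top centre of the fixed aluminium stamp bridge that spans the shuttle's track, 120 mm above the bench; it is 18 mm thick along the track and 125 mm wide. A brass stamp block hangs from it, 17 mm above the shuttle top, and a black ball on it ends 146 mm above the bench. At the start it is 85 mm ahead (+y) of the nest.
- knob (a point): Centre of the black upright cylindrical index knob, 26 mm diameter, 28 mm high, on a lug of the shuttle, 85 mm towards -x and 45 mm towards -y of the nest (nest axes). With the pin home its underside is 62 mm, its centre 76 mm, its top 90 mm above the bench; the lug below is 54 mm high, a collar under the knob 60 mm. It slides straight up and travels with the shuttle. Axes as the nest.
- shuttle (a joint): Position of the shuttle along its track (m), 0 at the start hole, growing towards the bridge (the nest's +y). Holes lie at -0.05, 0, 0.05 and 0.10; the next one towards the bridge is 0.05. Friction about 2 N. The pin has about 1.5 mm play to either side in a hole.
- plunger (a joint): Lift of the knob and its pin (m): 0 fully home in a hole, end stop at 0.016. The pin stands 10 mm deep in the hole and is clear of it at a lift of 0.010 (lift 12 to 14 mm). A spring pulls it down with about 4.5 N (6.5 N when lifted), so that it drops into a hole by itself when it is over one.
- pad (a joint): How far the cork nest floor has been pressed down (m): 0 at its highest, 0.008 at its stop, where the bar is flush; starts between 0 and 0.003. It moves under a push of about 7 N and stays where it is left; the bar's weight does not move it.
- longbar: Bystander: a longer cream soap bar, 40 x 100 x 30 mm, which does not fit. Origin: centre of its underside.
- puck_center (a point): Bystander: centre of a round cream soap, 62 mm diameter, 28 mm high.
- die: Bystander: small brass hand stamp, 36 mm diameter, 52 mm high. Origin: centre of its underside.
- spatula_grip (a point): Bystander: the grip of a 240 mm spatula with a wooden handle lying on the bench.
- beaker: Bystander: clear beaker, 72 mm diameter, 70 mm high. Origin: centre of its underside.
- flask: Bystander: white bottle with a blue cap, 72 mm diameter, 200 mm high. Origin: centre of its underside.
Mind the look-alikes: they are no part of the job. Leave any brown or pink look-alike of the part that bears bar_mid alone.

How it is judged:
On the way, in this order (a step that is already met when the one before it is completed fails the run):
1. the short soap bar is pressed flush into the nest, the shuttle still locked in its start hole (x of bar_mid in the frame of nest between -0.004 and 0.004 m and y of bar_mid in the frame of nest between -0.004 and 0.004 m and z of bar_mid in the frame of nest between -0.0175 and -0.0125 m and angle between bar_mid's own z axis and vertical below 0.07 rad and value of joint shuttle between -0.004 and 0.004 m and value of joint plunger below 0.004 m), for 0.2 s.
2. the index knob is pulled up so that the pin leaves its hole (value of joint plunger above 0.007 m), for 0.05 s.
At the end, for the whole second after the job is handed in: Shuttle within 4 mm of the next hole (0.05 m), pin home (lifted under 3 mm), gripper still holding the knob (over 2 N of contact); the short bar in the nest, centred within 4 mm, its top within 2.5 mm of the shuttle top, level within 4 degrees (value of joint shuttle between 0.046 and 0.054 m and value of joint plunger below 0.003 m and contact force between the fingers and plunger above 2 N and x of bar_mid in the frame of nest between -0.004 and 0.004 m and y of bar_mid in the frame of nest between -0.004 and 0.004 m and z of bar_mid in the frame of nest between -0.0175 and -0.0125 m and angle between bar_mid's own z axis and vertical below 0.07 rad); the arm keeps its last pose, push and grip.
It fails at once if the shuttle runs past the next hole by more than 15 mm (value of joint shuttle above 0.065 m).
It fails at once if one of the other things on the bench (longer bar, round soap, hand stamp, spatula, beaker, bottle) is moved by more than 30 mm (distance of any of longbar, puck_center, die, spatula_grip, beaker, flask from where it was at the start of the episode above 0.03 m).
It also fails if it takes over 64 s, if anything falls off the work surface, if the arm or the gripper's body presses on something with over 40 N, if the wrist force passes 120 N, or if a joint passes its speed limit or range.

## Working session

There is one attempt and no reset: what is moved stays moved. The work goes in short steps, Python scripts to look and compute and a tool call to move; the robot and the scene stay as the last step left them, time stands still between calls to the robot, and variables do not carry over. Pictures are saved under pics/ and viewed, at most 10 in all, crops included, and the job is handed in when it is done.

Besides the shell and the picture viewer there is one more tool, called after "Request:" by a JSON object that holds its "api" and its "payload". servo_tool: Moves the arm, as the interface text tells. Its arguments: {"type":"object","properties":{"moves":{"type":"string"},"grip_force":{"type":"number"}},"required":["moves"]}

```bash
mkdir -p pics; cat > h.py <<'E'
import numpy as np, cv2
from rig import get_obs, cams, job
from scipy.spatial.transform import Rotation as Ro
def ray(m,u,v,wrist=False):
    R=np.array(m["R"]);t=np.array(m["t"]);x=(u-m["cx"])/m["fx"];y=(v-m["cy"])/m["fy"]
    if wrist:
        r=np.hypot(x,y);d=np.array([x/r*np.sin(r),y/r*np.sin(r),np.cos(r)]) if r>0 else np.array([0,0,1.])
    else: d=np.array([x,y,1.])
    return -R.T@t, R.T@d
def at(m,u,v,z,wrist=False):
    c,d=ray(m,u,v,wrist); return c+d*(z-c[2])/d[2]
def proj(m,X,wrist=False):
    p=np.array(m["R"])@np.array(X)+np.array(m["t"])
    if wrist:
        r=np.hypot(p[0],p[1]);th=np.arctan2(r,p[2]);p=np.array([p[0]/r*th,p[1]/r*th,1])
    return m["fx"]*p[0]/p[2]+m["cx"],m["fy"]*p[1]/p[2]+m["cy"]
E
python3 - <<'E'
from h import *
o=get_obs();print(o)
for n in("top","scene"):
    im=cams.camera(n);cv2.imwrite(f"pics/{n}0.png",im)
    m=cams.camera_model(n);print(n,m)
E
```

```text
{'time': 0.0, 'q': array([ 1.07749754e+00,  5.28472540e-01,  1.43392325e+00, -1.42872770e-05,
        1.18139580e+00, -1.78537304e-01]), 'joint_velocities': array([-1.93673709e-05,  4.42643341e-04, -1.87241005e-03, -9.47126950e-04,
        2.15114479e-03, -8.84794966e-05]), 'joint_torque': array([ 8.88087252e-04, -4.40054655e+01, -1.76585716e+01,  6.32681837e-02,
        5.83232555e-02, -1.46199463e-04]), 'position': array([0.19313251, 0.59362662, 0.22156107]), 'tool_rot': array([ 1.56729079e-01,  9.87641021e-01, -1.04019564e-03, -3.56188153e-04]), 'ft_force': array([-0.04742833, -0.34778183,  0.53120876]), 'moment': array([0.03449784, 0.02203964, 0.02240473]), 'grip_force': 0.0, 'grip_width': 0.0868405945037683}
top {'fx': 376.02227589057503, 'fy': 376.02227589057503, 'cx': 313.8978276915426, 'cy': 192.89967842190072, 'R': array([[ 2.60115326e-02, -9.99649013e-01,  5.02510673e-03],
       [-9.81030912e-01, -2.64924001e-02, -1.92032554e-01],
       [ 1.92098281e-01,  6.52760136e-05, -9.81375691e-01]]), 't': array([-0.07909912,  0.55409807,  0.80135081])}
scene {'fx': 487.8984254800092, 'fy': 487.8984254800092, 'cx': 325.58405973550384, 'cy': 193.11019586302982, 'R': array([[ 0.8562717 ,  0.51638626, -0.01200058],
       [ 0.33935912, -0.57993681, -0.74061372],
       [-0.38940233,  0.63009406, -0.67182387]]), 't': array([-0.44048638, -0.15081091,  1.37289588])}
```

View pics/top0.png

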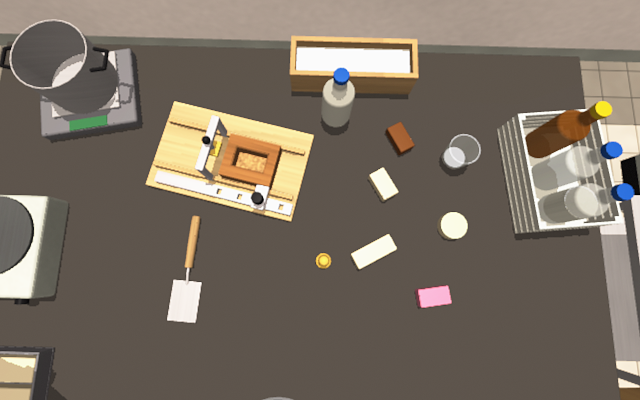

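View pics/scene0.png

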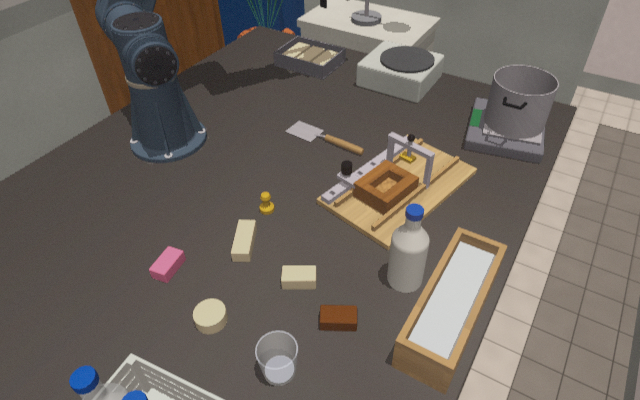

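The top view shows these look-alikes: short cream bar (384,184), long cream bar (374,251), round soap (453,226), brown bar (400,138) and pink bar (434,297). I choose (384,184), which is cream, rectangular and short. Next is a close crop of that bar and the jig.

```bash
python3 - <<'E'
from h import *
im=cv2.imread("pics/top0.png")
a=cv2.resize(im[100:220,200:320],(600,600),interpolation=cv2.INTER_CUBIC)
b=cv2.resize(im[155:215,364:404],None,fx=5,fy=5,interpolation=cv2.INTER_CUBIC)
c=np.zeros((600,800,3),np.uint8);c[:,:600]=a;c[:300,600:]=b
cv2.imwrite("pics/crop.png",c)
m=cams.camera_model("top")
# bar top mask
hsv=cv2.cvtColor(im,cv2.COLOR_BGR2HSV)
k=im[160:210,360:410].min(2)
print(k[::3,::3])
E
```

```text
[[ 77  77  76  76  76  77  76  77  76  77  77  78  76  77  77  77  77]
 [ 76  77  76  77  76  77  77  78  76  76  77  76  76  77  76  76  77]
 [ 77  77  77  76  77  76  77  72  74  77  77  76  76  76  77  76  76]
 [ 76  77  77  77  76  75 139 238 179  75  77  77  78  76  76  77  77]
 [ 77  77  77  75  87 230 236 235 236  81  77  77  76  76  76  76  77]
 [ 77  76  77 120 242 237 236 235 235 234  73  77  77  77  77  77  76]
 [ 77  77  76  79 231 238 237 236 235 235 137  76  77  77  77  77  76]
 [ 76  77  78  53  91 241 237 236 235 234 237  68  77  77  77  76  76]
 [ 76  77  76  78  77 197 238 237 237 235 234 225  75  77  77  77  77]
 [ 77  76  77  76  57  74 240 238 237 236 235 235 112  77  76  76  77]
 [ 77  77  77  76  77  64 133 239 238 236 235 234 238  73  76  77  77]
 [ 76  77  77  76  76  68  78 230 238 238 237 234 132  76  77  76  77]
 [ 77  77  77  76  77  77  50  76 243 243 175  53  76  76  77  76  77]
 [ 76  76  76  77  76  77  78  74 147  57  67  77  77  76  77  77  77]
 [ 77  77  76  76  77  77  76  57  47  78  77  77  76  77  77  77  77]
 [ 77  76  77  76  77  76  77  77  76  76  76  76  76  77  76  77  76]
 [ 77  77  76  76  77  76  76  76  76  77  76  76  76  76  76  77  76]]
```

View pics/crop.png

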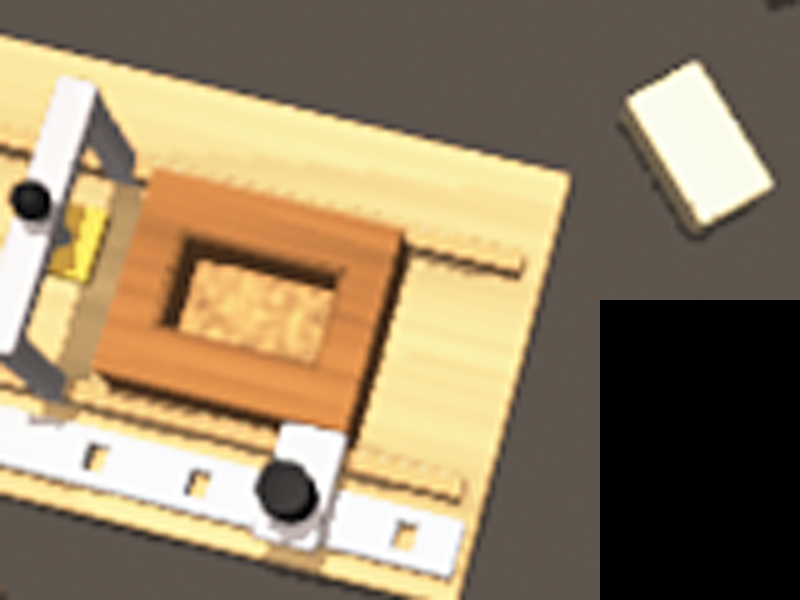

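The crop confirms a 40x70 cream bar. Its top corners (full pixels) are near (383,167), (398.6,191.8), (384.4,200.8) and (369,175). The shuttle top corners in crop pixels are (155,170), (405,232), (350,432) and (97,372), and the knob top is at (286,488).

```bash
cat > g.py <<'E'
from h import *
m=cams.camera_model("top")
S=np.array([at(m,x/5+200-.4,y/5+100-.4,.06) for x,y in [(155,170),(405,232),(350,432),(97,372)]])
B=np.array([at(m,(x-600)/5+364-.4,y/5+155-.4,.03) for x,y in [(695,60),(773,184),(702,229),(625,100)]])
E
python3 - <<'E'
from g import *
n=S.mean(0);yv=(S[0]-S[1]+S[3]-S[2]);yaw=np.degrees(np.arctan2(-yv[0],yv[1]))
print("nest",n,"edges",[np.linalg.norm(S[i]-S[i-1]) for i in range(4)],"yaw",yaw)
b=B.mean(0);bv=B[1]-B[0]+B[2]-B[3];print("bar",b,[np.linalg.norm(B[i]-B[i-1]) for i in range(4)],"long axis deg from world y (ccw)",np.degrees(np.arctan2(-bv[0],bv[1])))
k=at(m,286/5+200-.4,488/5+100-.4,.09);print("knob",k)
a=np.radians(yaw);R=np.array([[np.cos(a),-np.sin(a)],[np.sin(a),np.cos(a)]])
print("knob in nest",R.T@(k-n)[:2], "bridge est",n[:2]+R@[0,.085])
o=get_obs();T=Ro.from_quat(o["tool_rot"]).as_matrix();print(T, o["position"])
print("bar shift tool",T.T@(b-o["position"]))
w=cams.camera_model("wrist");print(w["fx"],w["cx"],w["cy"],-w["R"].T@w["t"])
E
```

```text
nest [0.6285535  0.08441121 0.06      ] edges [np.float64(0.09930913136137805), np.float64(0.1205934737604169), np.float64(0.09747821586214436), np.float64(0.11909606088022348)] yaw -12.45638074493854
bar [ 0.58844235 -0.22709069  0.03      ] [np.float64(0.03906780676688292), np.float64(0.06920881367298606), np.float64(0.04026411619979249), np.float64(0.07069505545874082)] long axis deg from world y (ccw) 120.90339770725082
knob [0.53608288 0.05922709 0.09      ]
knob in nest [-0.08486178 -0.04453686] bridge est [0.64688768 0.16741035]
[[-9.50870742e-01  3.09586821e-01 -9.12735500e-04]
 [ 3.09587968e-01  9.50869341e-01 -1.66963164e-03]
 [ 3.50996252e-04 -1.87017580e-03 -9.99998190e-01]] [0.1931566  0.59372905 0.22170162]
bar shift tool [-0.63004885 -0.65775855  0.19271095]
309.70691628693146 325.2160648647971 198.6946758597871 [0.12889267 0.61531276 0.3842559 ]
```

Nest at (0.6286, 0.0844) with yaw -12.5°, and bar at (0.588, -0.227). I will grip the bar across its 40 mm side, so the tool's y ends up along the nest's x and the gripper body clears the bridge ball.

Request:
{"api": "servo_tool", "payload": {"moves": "-0.285 -0.3 0 60 0.087;-0.285 -0.3 0 60 0.087;-0.285 -0.3 0 60 0.087;-0.285 -0.3 0 60 0.087;-0.285 -0.3 0 60 0.087;-0.285 -0.3 0 60 0.087;-0.285 -0.3 0 60 0.087;-0.285 -0.3 0 60 0.087;-0.285 -0.3 0 60 0.087;-0.285 -0.3 0 60 0.087"}}

```text
time: 0.93
position: [0.3719, 0.2187, 0.2225]
tool_rot: [0.63, 0.776, -0.0, 0.0]
ft_force: [0.6, 0.1, -0.5]
grip_width: 0.0871
grip_force: 0.0
```

```bash
cat >> h.py <<'E'
def to(x,y,z,ang,p=None,ta=None):
    o=get_obs();T=Ro.from_quat(o["tool_rot"]).as_matrix()
    a=np.degrees(np.arctan2(T[1,1],T[0,1]))
    print("pos",o["position"].round(4),"ang",a.round(2),"shift",(T.T@(np.array([x,y,z])-o["position"])).round(4),"spin",round(a-ang,2),"t",o["time"],"q",o["q"].round(2))
E
python3 -c "
from h import *
to(.5884,-.2271,.12,-59.1)"
```

```text
pos [0.3719 0.2187 0.2225] ang 11.86 shift [-0.4808  0.1203  0.1025] spin 70.96 t 0.9333 q [ 0.27  0.27  1.9  -0.    0.98  0.06]
```

Request:
{"api": "servo_tool", "payload": {"moves": "-0.36 0.09 0 60 0.087;-0.36 0.09 0 60 0.087;-0.36 0.09 0 60 0.087;-0.36 0.09 0 60 0.087;-0.36 0.09 0 60 0.087;-0.36 0.09 0 60 0.087;-0.48 0.12 0.06 71 0.087;-0.48 0.12 0.06 71 0.087;-0.48 0.12 0.06 71 0.087;-0.48 0.12 0.06 71 0.087"}}

```text
time: 1.77
position: [0.5524, -0.1513, 0.1821]
tool_rot: [0.965, 0.264, -0.0, -0.0]
ft_force: [0.1, 0.2, -0.1]
grip_width: 0.087
grip_force: 0.0
```

Request:
{"api": "servo_tool", "payload": {"moves": "0 0 0 0 0.087;0 0 0 0 0.087;0 0 0 0 0.087"}}

```text
time: 2.02
position: [0.5512, -0.149, 0.1821]
tool_rot: [0.964, 0.267, -0.001, -0.001]
ft_force: [-0.3, 0.1, -1.3]
grip_width: 0.087
grip_force: 0.0
```

```bash
python3 -c "
from h import *
to(.5884,-.2271,.12,-59.1)
m=cams.camera_model('wrist');im=cams.camera('wrist');cv2.imwrite('pics/w1.png',im)
from g import B
print([np.round(proj(m,p,True),1) for p in B])"
```

```text
pos [ 0.5512 -0.149   0.1821] ang -59.04 shift [-0.0082  0.0863  0.0619] spin 0.06 t 2.0167 q [-0.46  0.51  1.61  0.    1.03  0.57]
[array([426.5, 161.6]), array([422.3, 223.8]), array([387.2, 225.9]), array([390.9, 161.3])]
```

View pics/w1.png

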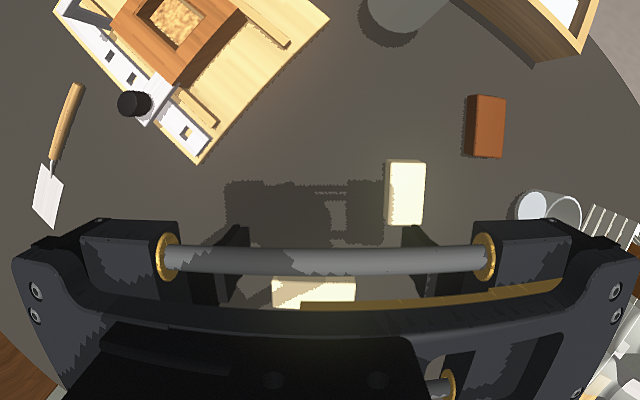

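Wrist view: the bar's top corners are at about (388,160), (425,160), (422,224) and (388,225), within about 2 px of the prediction. The pose is good, so I descend and grip the top 7 mm or so.

Request:
{"api": "servo_tool", "payload": {"moves": "-0.008 0.086 0 0 0.07;-0.008 0.086 0 0 0.07;-0.008 0.086 0.04 0 0.07;-0.008 0.086 0.08 0 0.07;-0.008 0.086 0.12 0 0.07;-0.008 0.086 0.14 0 0.07;-0.008 0.086 0.152 0 0.07;-0.008 0.086 0.152 0 0.07"}}

```text
time: 2.73
position: [0.5877, -0.2248, 0.0287]
tool_rot: [0.963, 0.268, -0.002, -0.002]
ft_force: [-0.2, 0.8, 0.0]
grip_width: 0.0704
grip_force: 0.0
```

```bash
python3 -c "
from h import *
to(.5884,-.2271,.0225,-59.1)"
```

```text
pos [ 0.5877 -0.2248  0.0287] ang -58.92 shift [-0.0006  0.0024  0.0062] spin 0.18 t 2.7333 q [-0.54  0.79  1.55  0.    0.81  0.49]
```

Request:
{"api": "servo_tool", "payload": {"moves": "0 0.001 0.006 0 0.07;0 0.001 0.006 0 0.07;0 0.001 0.006 0 0.07;0 0.001 0.006 0 0.03;0 0.001 0.006 0 0.03;0 0.001 0.006 0 0.03;0 0.001 0.006 0 0.03;0 0.001 0.006 0 0.03;0 0.001 0.006 0 0.03;0 0.001 0.006 0 0.03", "grip_force": 15}}

```text
time: 3.57
position: [0.5899, -0.2281, 0.025]
tool_rot: [0.964, 0.267, -0.0, -0.0]
ft_force: [-0.2, -0.4, 1.4]
grip_width: 0.0397
grip_force: 15.0
```

```bash
python3 -c "
from h import *
to(.5884,-.2271,.0225,-59.1);o=get_obs();print(o['grip_width'],o['grip_force'],o['ft_force'])"
```

```text
pos [ 0.5899 -0.2281  0.025 ] ang -59.04 shift [-0.0008 -0.0017  0.0025] spin 0.06 t 3.5667 q [-0.55  0.8   1.54  0.    0.8   0.49]
0.039693922716667676 15.000250339508057 [-0.21798679 -0.39866391  1.36299858]
```

Request:
{"api": "servo_tool", "payload": {"moves": "0 0 -0.01 0 0.03;0 0 -0.03 0 0.03;0 0 -0.06 0 0.03;0 0 -0.09 0 0.03;0 0 -0.12 0 0.03;0 0 -0.15 0 0.03;0 0 -0.15 0 0.03;0 0 -0.15 0 0.03"}}

```text
time: 4.23
position: [0.5912, -0.2288, 0.1776]
tool_rot: [0.964, 0.267, 0.002, 0.002]
ft_force: [-0.5, 0.1, -1.5]
grip_width: 0.0396
grip_force: 15.0
```

```bash
python3 -c "
from h import *
to(.6286,.0844,.175,-12.46);o=get_obs();print(o['grip_width'],o['grip_force'],o['ft_force'])"
```

```text
pos [ 0.5912 -0.2288  0.1776] ang -59.03 shift [ 0.1932 -0.2493  0.0019] spin -46.57 t 4.2333 q [-0.55  0.59  1.46 -0.    1.09  0.49]
0.039566613830918626 14.999650418758392 [-0.49445587  0.12383276 -1.546103  ]
```

Request:
{"api": "servo_tool", "payload": {"moves": "0.02 -0.025 0 -5 0.03;0.042 -0.054 0 -10 0.03;0.064 -0.083 0 -16 0.03;0.087 -0.112 0 -21 0.03;0.109 -0.14 0 -27 0.03;0.131 -0.169 0 -32 0.03;0.153 -0.197 0 -38 0.03;0.175 -0.226 0 -43 0.03;0.19 -0.245 0 -46.5 0.03;0.193 -0.249 0 -46.5 0.03"}}

```text
time: 5.07
position: [0.6258, 0.0894, 0.1729]
tool_rot: [0.778, 0.628, -0.001, -0.002]
ft_force: [0.8, -0.6, -0.7]
grip_width: 0.0397
grip_force: 15.0
```

Request:
{"api": "servo_tool", "payload": {"moves": "0 0 0 0 0.03;0 0 0 0 0.03;0 0 0 0 0.03"}}

```text
time: 5.32
position: [0.6268, 0.0833, 0.174]
tool_rot: [0.781, 0.625, -0.001, -0.0]
ft_force: [1.0, -0.9, -1.4]
grip_width: 0.0396
grip_force: 15.0
```

```bash
python3 -c "
from h import *
to(.6286,.0844,.120,-12.46)
m=cams.camera_model('wrist');im=cams.camera('wrist');cv2.imwrite('pics/w2.png',im)
from g import S
print([np.round(proj(m,p,True),1) for p in S])
im=cams.camera('top');a=cv2.resize(im[90:230,190:330],(600,600),interpolation=cv2.INTER_CUBIC);cv2.imwrite('pics/t2.png',a)"
```

```text
pos [0.6268 0.0833 0.174 ] ang -12.64 shift [0.0016 0.0016 0.054 ] spin -0.18 t 5.3167 q [-0.04  0.59  1.46 -0.    1.09  0.18]
[array([383.2, 128. ]), array([377.5, 253.1]), array([278.5, 253.6]), array([272.3, 130.2])]
```

View pics/w2.png

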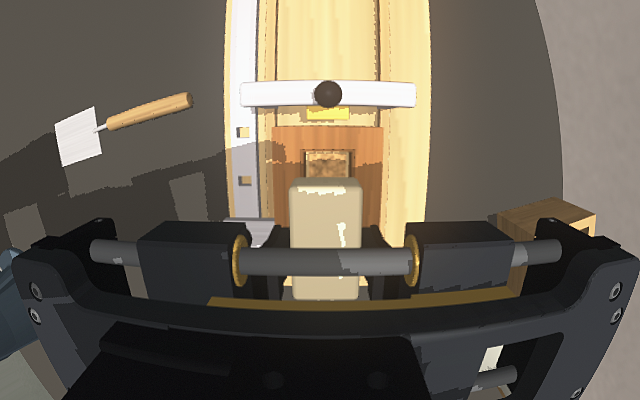

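```bash
python3 -c "
from h import *
m=cams.camera_model('wrist');o=get_obs();T=Ro.from_quat(o['tool_rot']).as_matrix();p=o['position'];print(p)
im=cv2.imread('pics/w2.png')
cv2.imwrite('pics/w2c.png',cv2.resize(im[110:210,260:400],None,fx=5.6,fy=5.6,interpolation=cv2.INTER_CUBIC))
def sh(n,X): 
  u,v=proj(m,X,True);print(n,((u+.5-260)*5.6).round(1),((v+.5-110)*5.6).round(1))
n=np.array([.6286,.0844,.06]);R=Ro.from_euler('z',-12.46,degrees=True).as_matrix()
for x in(-1,1):
  sh('shuttle far',n+R@[x*.05,.06,0]); sh('nest bevel outer',n+R@[x*.025,.04,0]);sh('nest inner',n+R@[x*.022,.037,-.003])
  for zz in (.025,-.005): sh('bar far z%g'%zz,p+T@np.array([-.035,x*.02,zz]))
"
```

```text
[0.62721891 0.08299644 0.17450021]
shuttle far 66.5 109.4
nest bevel outer 223.4 230.1
nest inner 243.7 246.4
bar far z0.025 211.3 934.3
bar far z-0.005 188.4 1066.4
shuttle far 691.1 107.1
nest bevel outer 535.5 228.9
nest inner 515.2 245.4
bar far z0.025 538.2 934.0
bar far z-0.005 562.6 1066.0
```

View pics/w2c.png

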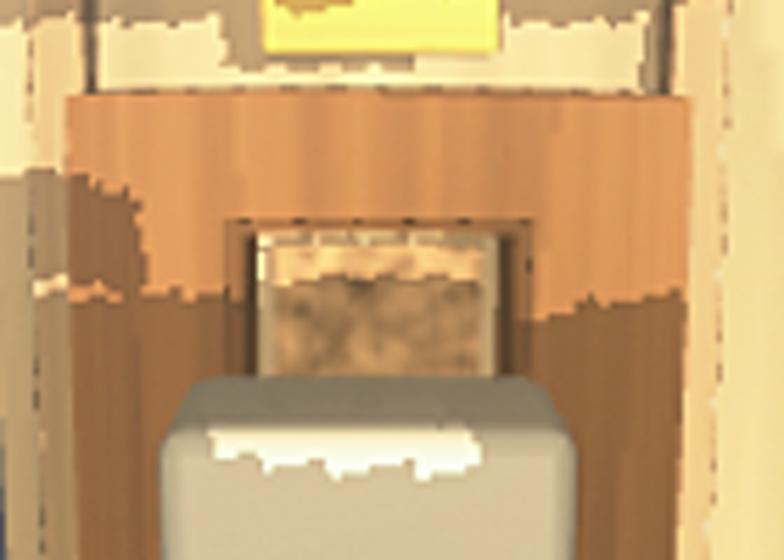

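```bash
python3 -c "
from h import *
m=cams.camera_model('wrist');o=get_obs();T=Ro.from_quat(o['tool_rot']).as_matrix();p=o['position']
def sh(n,X): 
  u,v=proj(m,X,True);print(n,((u+.5-260)*5.6).round(1),((v+.5-110)*5.6).round(1))
for x in(-1,1):
  for zz in (.025,-.005): sh('bar far z%g'%zz,p+T@np.array([.035,x*.02,zz]))
n=np.array([.6286,.0844,.06]);R=Ro.from_euler('z',-12.46,degrees=True).as_matrix()
print((R.T@(p-n)).round(4))
"
```

```text
bar far z0.025 193.3 366.4
bar far z-0.005 161.4 421.8
bar far z0.025 556.7 366.3
bar far z-0.005 590.4 421.6
[-0.001  -0.0017  0.1145]
```

The wrist crop shows the nest's far rim at row 221 (predicted 229), and the bar's far bottom edge at row 378 (predicted 366). The bar therefore needs about +4 mm along nest y (tool x) and +1 mm along tool y. I correct that, lower it to just above the nest and check again.

Request:
{"api": "servo_tool", "payload": {"moves": "0.002 0.001 0.02 0 0.03;0.004 0.001 0.045 0 0.03;0.004 0.001 0.065 0 0.03;0.004 0.001 0.079 0 0.03;0.004 0.001 0.079 0 0.03;0.004 0.001 0.079 0 0.03;0.004 0.001 0.079 0 0.03"}}

```text
time: 6.0
position: [0.6302, 0.0876, 0.0968]
tool_rot: [0.78, 0.625, 0.001, 0.001]
ft_force: [0.2, 0.3, -0.8]
grip_width: 0.0398
grip_force: 15.0
```

```bash
python3 -c "
from h import *
to(.6286,.0844,.06,-12.46)
m=cams.camera_model('wrist');o=get_obs();T=Ro.from_quat(o['tool_rot']).as_matrix();p=o['position'];print(o['ft_force'])
im=cams.camera('wrist');im=im[110:250,240:420]
cv2.imwrite('pics/w3c.png',cv2.resize(im,None,fx=4.25,fy=4.25,interpolation=cv2.INTER_CUBIC))
def sh(n,X): 
  u,v=proj(m,X,True);print(n,((u+.5-240)*4.25).round(1),((v+.5-110)*4.25).round(1))
n=np.array([.6286,.0844,.06]);R=Ro.from_euler('z',-12.46,degrees=True).as_matrix()
print((R.T@(p-n)).round(4))
for x in(-1,1):
  for zz in (.025,-.005): sh('bar far z%g'%zz,p+T@np.array([.035,x*.02,zz]))
  sh('shuttle far',n+R@[x*.05,.06,0]); sh('nest bevel outer',n+R@[x*.025,.04,0])
"
```

```text
pos [0.6302 0.0876 0.0968] ang -12.61 shift [-0.0034 -0.0009  0.0368] spin -0.15 t 6.0 q [-0.04  0.7   1.51 -0.    0.94  0.18]
[ 0.24471695  0.30556255 -0.80587621]
[0.0009 0.0034 0.0368]
bar far z0.025 231.7 278.1
bar far z-0.005 207.4 320.2
shuttle far 37.4 130.3
nest bevel outer 200.2 255.6
bar far z0.025 507.5 278.0
bar far z-0.005 533.1 320.0
shuttle far 687.2 127.9
nest bevel outer 525.2 254.4
```

View pics/w3c.png

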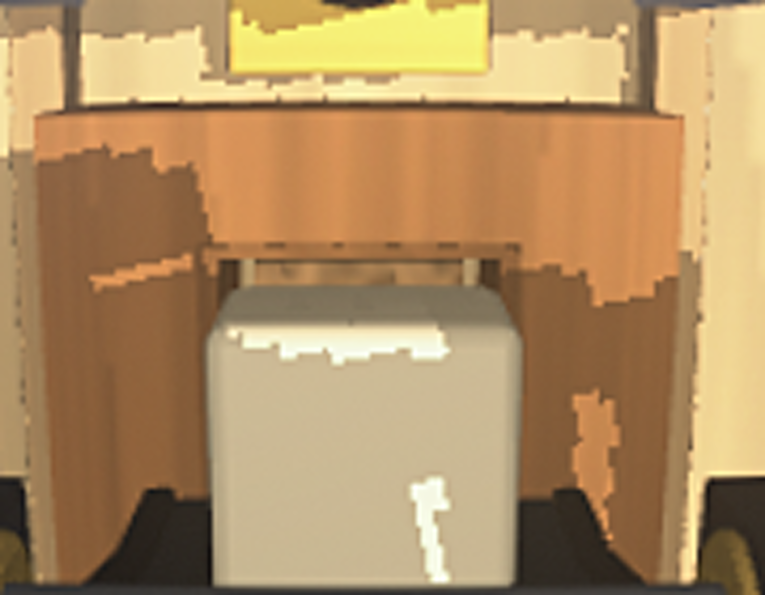

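The bar (far bottom edge at row 288) is now centred laterally on the nest (205–520) and within about 1 mm along y. I insert slowly.

Request:
{"api": "servo_tool", "payload": {"moves": "-0.001 0 0.006 0 0.03;-0.001 0 0.011 0 0.03;-0.001 0 0.015 0 0.03;-0.001 0 0.018 0 0.03;-0.001 0 0.021 0 0.03;-0.001 0 0.023 0 0.03;-0.001 0 0.025 0 0.03;-0.001 0 0.025 0 0.03"}}

```text
time: 6.72
position: [0.6287, 0.0874, 0.0703]
tool_rot: [0.78, 0.626, -0.0, -0.0]
ft_force: [-0.2, -0.6, -0.7]
grip_width: 0.0398
grip_force: 15.0
```

```bash
python3 -c "
from h import *
to(.6286,.0844,.064,-12.46);print(get_obs()['ft_force'],get_obs()['moment'])"
```

```text
pos [0.6287 0.0874 0.0703] ang -12.53 shift [-0.003   0.0005  0.0063] spin -0.07 t 6.7167 q [-0.04  0.73  1.52 -0.    0.89  0.18]
[-0.17306544 -0.62425903 -0.70892621] [-0.15372505  0.07822977  0.02776904]
```

Request:
{"api": "servo_tool", "payload": {"moves": "0 0 0.002 0 0.03;0 0 0.004 0 0.03;0 0 0.006 0 0.03;0 0 0.006 0 0.03;0 0 0.006 0 0.03"}}

```text
time: 7.13
position: [0.6289, 0.0874, 0.0647]
tool_rot: [0.78, 0.626, -0.0, -0.0]
ft_force: [-0.7, -0.8, -1.8]
grip_width: 0.0397
grip_force: 15.0
```

Request:
{"api": "servo_tool", "payload": {"moves": "0 0 0 0 0.055;0 0 0 0 0.055;0 0 0 0 0.055;0 0 0 0 0.055;0 0 -0.02 0 0.055;0 0 -0.04 0 0.03;0 0 -0.04 0 0;0 0 -0.04 0 0;0 0 -0.04 0 0;0 0 -0.04 0 0"}}

```text
time: 7.97
position: [0.6281, 0.0874, 0.1038]
tool_rot: [0.78, 0.626, -0.001, -0.001]
ft_force: [-0.4, -0.2, -1.7]
grip_width: 0.0295
grip_force: 0.0
```

```bash
python3 -c "
from h import *
to(.6286,.0844,.064,-12.46);o=get_obs();print(o['ft_force'],o['grip_width'])
im=cams.camera('top')
a=cv2.resize(im[110:215,200:305],(600,600),interpolation=cv2.INTER_CUBIC);cv2.imwrite('pics/t4.png',a)
im=cams.camera('wrist');cv2.imwrite('pics/w4.png',cv2.resize(im[90:270,220:440],None,fx=3.3,fy=3.3,interpolation=cv2.INTER_CUBIC))"
```

```text
pos [0.6281 0.0874 0.1038] ang -12.54 shift [-0.0028  0.0012  0.0398] spin -0.08 t 7.9667 q [-0.04  0.69  1.5  -0.    0.95  0.18]
[-0.43403479 -0.19484833 -1.72621102] 0.029532261534337863
```

View pics/w4.png

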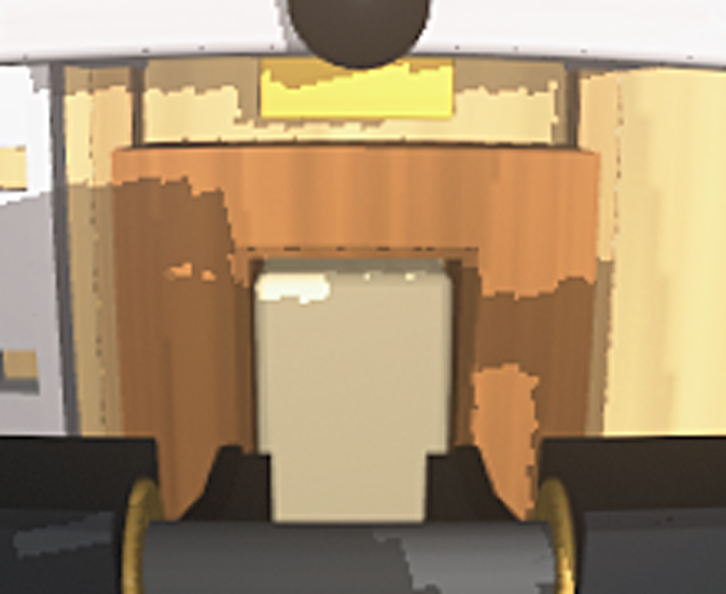

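The bar is in the nest, level and slightly proud. I close the fingers and press.

Request:
{"api": "servo_tool", "payload": {"moves": "-0.001 0 0 0 0;-0.001 0 0 0 0;-0.001 0 0.01 0 0;-0.001 0 0.02 0 0;-0.001 0 0.028 0 0;-0.001 0 0.032 0 0;-0.001 0 0.036 0 0;-0.001 0 0.036 0 0"}}

```text
time: 8.73
position: [0.6281, 0.0864, 0.0675]
tool_rot: [0.78, 0.626, -0.001, -0.001]
ft_force: [-0.1, -0.0, 0.1]
grip_width: 0.0007
grip_force: 0.0
```

Request:
{"api": "servo_tool", "payload": {"moves": "0 0 0.002 0 0;0 0 0.003 0 0;0 0 0.003 0 0;0 0 0.003 0 0"}}

```text
time: 9.07
position: [0.6292, 0.0864, 0.0664]
tool_rot: [0.78, 0.626, 0.0, 0.0]
ft_force: [0.2, -0.0, 2.4]
grip_width: 0.0007
grip_force: 1.0
```

Request:
{"api": "servo_tool", "payload": {"moves": "0 0 0.001 0 0;0 0 0.002 0 0;0 0 0.002 0 0;0 0 0.002 0 0"}}

```text
time: 9.4
position: [0.6292, 0.0864, 0.0646]
tool_rot: [0.78, 0.626, 0.0, 0.0]
ft_force: [-2.3, 0.1, 5.4]
grip_width: 0.0002
grip_force: 2.7
```

Request:
{"api": "servo_tool", "payload": {"moves": "0 0 0.001 0 0;0 0 0.002 0 0;0 0 0.003 0 0;0 0 0.003 0 0;0 0 0.003 0 0"}}

```text
time: 9.82
position: [0.6292, 0.0864, 0.0614]
tool_rot: [0.78, 0.626, 0.0, 0.0]
ft_force: [-0.4, -0.8, 5.4]
grip_width: 0.0008
grip_force: 2.6
```

Request:
{"api": "servo_tool", "payload": {"moves": "0 0 0.001 0 0;0 0 0.002 0 0;0 0 0.002 0 0;0 0 0.002 0 0"}}

```text
time: 10.15
position: [0.6292, 0.0864, 0.0603]
tool_rot: [0.78, 0.626, 0.0, 0.0]
ft_force: [-2.9, 0.4, 10.7]
grip_width: 0.0008
grip_force: 5.1
```

Request:
{"api": "servo_tool", "payload": {"moves": "0 0 0.001 0 0;0 0 0.002 0 0;0 0 0.002 0 0;0 0 0.002 0 0"}}

```text
time: 10.48
position: [0.6293, 0.0864, 0.0602]
tool_rot: [0.78, 0.626, 0.001, 0.001]
ft_force: [-5.4, -0.5, 20.2]
grip_width: 0.0003
grip_force: 9.9
```

The force rose to 20 N at TCP z = 0.060, so the bar is flush. I retreat and go over the knob.

Request:
{"api": "servo_tool", "payload": {"moves": "0 0 0 0 0;0 0 -0.02 0 0;0 0 -0.045 0 0.02;0 0 -0.065 0 0.05;0 0 -0.065 0 0.05;0 0 -0.065 0 0.05"}}

```text
time: 10.98
position: [0.6296, 0.0864, 0.1226]
tool_rot: [0.78, 0.626, 0.001, 0.001]
ft_force: [-0.6, -0.1, -0.2]
grip_width: 0.0189
grip_force: 0.0
```

```bash
python3 -c "
from h import *
to(.5363,.060,.110,-12.46);print(get_obs()['ft_force'])
m=cams.camera_model('wrist')
im=cams.camera('wrist');cv2.imwrite('pics/w5.png',cv2.resize(im[80:260,160:400],None,fx=3.3,fy=3.3,interpolation=cv2.INTER_CUBIC))"
```

```text
pos [0.6296 0.0864 0.1226] ang -12.54 shift [-0.046  -0.0854  0.0124] spin -0.08 t 10.9833 q [-0.04  0.66  1.49 -0.    0.99  0.18]
[-0.63391017 -0.13493808 -0.18846985]
```

View pics/w5.png

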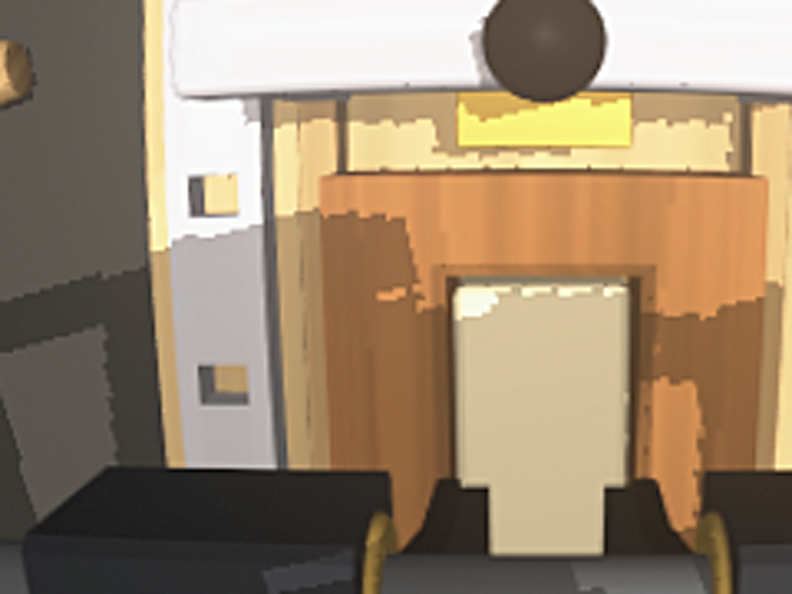

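The bar looks flush and level in the nest (far edge at row 283 of the crop). Now to the knob, opening the fingers to 50 mm.

Request:
{"api": "servo_tool", "payload": {"moves": "-0.015 -0.03 0 0 0.05;-0.03 -0.058 0 0 0.05;-0.046 -0.085 0 0 0.05;-0.046 -0.085 0.006 0 0.05;-0.046 -0.085 0.012 0 0.05;-0.046 -0.085 0.012 0 0.05;-0.046 -0.085 0.012 0 0.05"}}

```text
time: 11.62
position: [0.5369, 0.06, 0.1089]
tool_rot: [0.78, 0.626, -0.0, -0.0]
ft_force: [0.5, -0.3, 1.0]
grip_width: 0.0497
grip_force: 0.0
```

```bash
python3 -c "
from h import *
to(.5363,.060,.067,-12.46);print(get_obs()['grip_width'])"
```

```text
pos [0.5369 0.06   0.1089] ang -12.54 shift [-0.0001 -0.0005  0.0419] spin -0.08 t 11.6167 q [-0.1   0.58  1.75  0.    0.81  0.12]
0.04968241421623756
```

Request:
{"api": "servo_tool", "payload": {"moves": "0 0 0.01 0 0.05;0 0 0.02 0 0.05;0 0 0.03 0 0.05;0 0 0.038 0 0.05;0 0 0.042 0 0.05;0 0 0.042 0 0.05;0 0 0.042 0 0.02;0 0 0.042 0 0.02;0 0 0.042 0 0.02;0 0 0.042 0 0.02", "grip_force": 25}}

```text
time: 12.45
position: [0.5362, 0.0599, 0.0684]
tool_rot: [0.78, 0.626, 0.0, 0.0]
ft_force: [0.2, 0.3, 0.1]
grip_width: 0.0308
grip_force: 0.0
```

Request:
{"api": "servo_tool", "payload": {"moves": "0 0 0 0 0.02;0 0 0 0 0.02;0 0 0 0 0.02;0 0 0 0 0.02"}}

```text
time: 12.78
position: [0.536, 0.06, 0.0683]
tool_rot: [0.78, 0.626, 0.0, 0.0]
ft_force: [-1.2, 0.9, 3.2]
grip_width: 0.0253
grip_force: 25.0
```

Request:
{"api": "servo_tool", "payload": {"moves": "0 0 -0.004 0 0.02;0 0 -0.008 0 0.02;0 0 -0.012 0 0.02;0 0 -0.014 0 0.02;0 0 -0.014 0 0.02;0 0 -0.014 0 0.02"}}

```text
time: 13.28
position: [0.536, 0.06, 0.0818]
tool_rot: [0.78, 0.626, 0.0, 0.0]
ft_force: [1.8, 0.8, -6.7]
grip_width: 0.0254
grip_force: 25.0
```

```bash
python3 -c "
from h import *
a=np.radians(-12.46);k=np.array([.536,.060])
for d in (.05,.03): to(*(k+d*np.array([-np.sin(a),np.cos(a)])),.0815,-12.46)
print(get_obs()['ft_force'],get_obs()['grip_width'])"
```

```text
pos [0.536  0.06   0.0818] ang -12.54 shift [ 0.05   -0.      0.0003] spin -0.08 t 13.2833 q [-0.1   0.62  1.77  0.    0.75  0.12]
pos [0.536  0.06   0.0818] ang -12.54 shift [ 0.03   -0.      0.0003] spin -0.08 t 13.2833 q [-0.1   0.62  1.77  0.    0.75  0.12]
[ 1.76552136  0.83218953 -6.66213398] 0.025360579688311374
```

The force of -6.7 N matches the lifted spring. Sliding now.

Request:
{"api": "servo_tool", "payload": {"moves": "0.006 0 0 0 0.02;0.013 0 0 0 0.02;0.021 0 0 0 0.02;0.029 0 0 0 0.02;0.037 0 0 0 0.02;0.043 0 0 0 0.02;0.047 0 0 0 0.02;0.05 0 0 0 0.02;0.05 0 0 0 0.02;0.05 0 0 0 0.02"}}

```text
time: 14.12
position: [0.5472, 0.1097, 0.082]
tool_rot: [0.78, 0.626, 0.001, -0.0]
ft_force: [3.7, 1.9, -7.1]
grip_width: 0.0253
grip_force: 25.0
```

```bash
python3 -c "
from h import *
a=np.radians(-12.46);k=np.array([.536,.060])
to(*(k+.05*np.array([-np.sin(a),np.cos(a)])),.0683,-12.46)
print(get_obs()['ft_force'],get_obs()['grip_width'])"
```

```text
pos [0.5472 0.1097 0.082 ] ang -12.56 shift [-0.0009 -0.0002  0.0137] spin -0.1 t 14.1167 q [-0.    0.64  1.72  0.    0.78  0.21]
[ 3.67763538  1.88735295 -7.13014925] 0.025321976894984336
```

Measured travel is 0.0509 m, so I bring it back 0.5 mm while lowering.

Request:
{"api": "servo_tool", "payload": {"moves": "-0.0005 0 0.002 0 0.02;-0.0005 0 0.004 0 0.02;-0.0005 0 0.007 0 0.02;-0.0005 0 0.010 0 0.02;-0.0005 0 0.0135 0 0.02;-0.0005 0 0.0135 0 0.02;-0.0005 0 0.0135 0 0.02"}}

```text
time: 14.7
position: [0.5469, 0.1082, 0.0684]
tool_rot: [0.78, 0.626, 0.0, 0.0]
ft_force: [2.3, 1.5, -4.2]
grip_width: 0.0255
grip_force: 25.0
```

```bash
python3 -c "
from h import *
a=np.radians(-12.46);k=np.array([.536,.060])
to(*(k+.05*np.array([-np.sin(a),np.cos(a)])),.0683,-12.46)
print(get_obs()['ft_force'],get_obs()['grip_width'],get_obs()['grip_force'])"
```

```text
pos [0.5469 0.1082 0.0684] ang -12.55 shift [ 0.0006 -0.0002  0.0001] spin -0.09 t 14.7 q [-0.01  0.66  1.73  0.    0.75  0.21]
[ 2.33870963  1.53648957 -4.19114992] 0.025498901993195103 25.000113830901682
```

The height is back to the gripped home value, and only the home spring load of -4.2 N remains. I seat it with 1 mm more and check.

Request:
{"api": "servo_tool", "payload": {"moves": "0 0 0.001 0 0.02;0 0 0.001 0 0.02;0 0 0.001 0 0.02;0 0 0.001 0 0.02"}}

```text
time: 15.03
position: [0.5469, 0.1082, 0.0682]
tool_rot: [0.78, 0.626, 0.0, 0.0]
ft_force: [1.0, 1.2, 6.5]
grip_width: 0.0254
grip_force: 25.0
```

```bash
python3 -c "
from h import *
o=get_obs();print(o['position'],o['ft_force'],o['grip_width'],o['grip_force'])
a=cams.camera('scene')[110:240,310:480];cv2.imwrite('pics/f.png',cv2.resize(a,None,fx=4.5,fy=4.5,interpolation=cv2.INTER_CUBIC))"
```

```text
[0.54686805 0.10823232 0.06822165] [0.96484939 1.15280815 6.4883398 ] 0.02542026538730641 24.999980377033353
```

View pics/f.png

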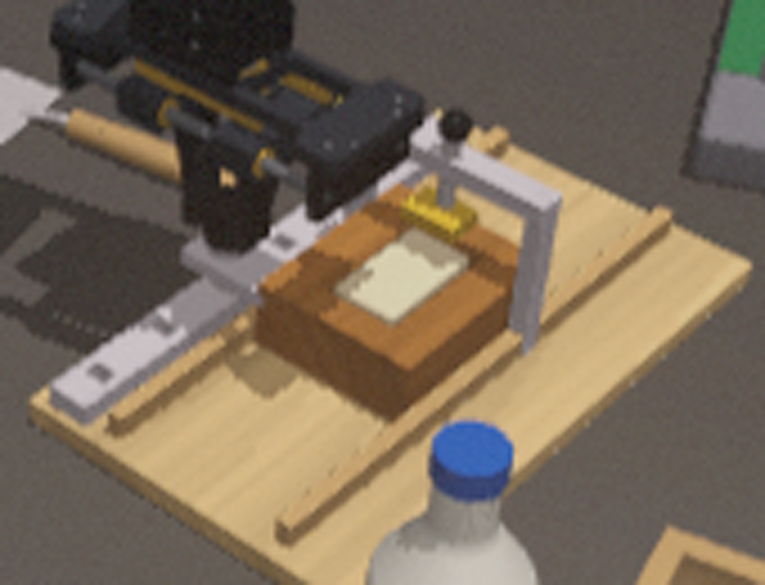

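The picture shows the bar flush in the shuttle, the shuttle advanced one hole, and the knob held. The pin is seated hard against its stop.

```bash
python3 -c "
from rig import job
print(job.hand_in())"
```

```text
the job is handed in; nothing more can be done
None
```

The short cream bar is pressed flush in the nest, the shuttle is at the next hole (about 0.05 m) with the pin home and the knob still gripped at 25 N, and the job is handed in; no verdict was returned.

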